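# Gauge a lining press with a taper blade

## Task

Take the taper gauge blade (flat upright wooden handle) out of the tool rack and slide it straight down between the two upright wooden plates of the lining press, until it drags snugly on both plates: the sprung plate has just begun to give, but is not forced wide. Leave the other tools and things where they are, and finish while still holding the blade in the gap at that depth; do not let go.

Things in the scene. Friction and masses are not known exactly. Their poses are not given: they have to be found in the camera images.
- rack: Fixed block of pale wood, 60 x 210 x 80 mm high, with three slots 65 mm apart in a row along its y axis, each holding a tool upright by its handle's shoulder. Origin: centre of its underside; z up. Any slot may hold the blade.
- blade_grip (a point): Centre of the taper gauge blade's handle (grip here): a flat upright wooden block, 16 mm thick (x) x 30 wide (y) x 50 high (z, up), two brass pins on each face, standing on the rack's top with the blade hanging in the slot. The tip is 91 mm below this point, the handle's underside 25 mm below. About 70 g. A half turn about z makes no difference.
- blade_tip (a point): Lower tip of the same blade, on its centre line, same axes. The steel blade is 66 mm long from tip to handle, 18 mm wide (y) and tapers evenly in thickness (x): about 1.7 mm at the tip, 8.2 mm at the handle, 0.1 mm per mm. It must be lifted 66 mm to leave the rack.
- blade: The same blade and handle as one loose body; origin at the tip, z up to the handle, x across its thickness.
- press: The lining press: fixed wooden base 200 (x) x 110 (y) x 20 mm high with steel rails, carrying a head that floats freely (0.5 N) along x by up to 7 mm either way, so it centres itself on the blade. On the head stand two pale wooden plates, each 80 mm wide (y), 14 mm thick. Origin: centre of the base's underside; z up.
- press_mouth (a point): Centre (within 1 mm) of the gap between the plates, level with their top edges, 100 mm above the bench; moves with the head. x across the gap, y along it, as the press. The blade's thickness goes along x. The gap is 3 to 5 mm (differs each time) from 8 to 68 mm below this point, and flares to 13 mm at the top. The blade meets both plates with its tip about 20 to 42 mm below this point.
- set_plate: The plate on the -x side (the side with the screw's round knob), held rigidly in the head by the screw. Origin at the head's floor, under its inner face.
- sprung_plate (a joint): How far the sprung plate (+x side, two coil springs behind it) has been pushed open, m: 0 at rest, 0.008 at most. Its springs press it to rest with 5 N, plus 0.8 N per mm it gives. Once the blade touches both plates it drags with several newtons; 10 mm more depth opens the plate by about 1 mm. Snug is 0.3 to 2.2 mm.
- gouge: Round-handled gouge in the rack, handle 25 to 28 mm across, 50 mm high; leave it. Origin at its lower end.
- scraper: Scraper in the rack with a low wide handle (46 wide, 28 mm high); leave it. Origin at its lower end.
- thumb_plane: Small brass plane, 95 x 36 x 42 mm, on the bench between press and rack; leave it. Origin under its centre.
- cup: White cup, 72 mm across, 70 mm high; leave it.
- varnish: Amber jar, 52 mm across, 75 mm high; leave it.
- corner_block: Small pale wooden block, 45 x 30 x 32 mm; leave it.
- hammer: Hammer lying on the bench, left side; leave it.
- fingerboard: Black flat strip, 42 x 270 x 9 mm, lying on the bench, right side; leave it.
There are look-alikes about, which are no part of the job. Leave any green, purple or red look-alike of the blade alone.

How it is judged:
By the outcome, as a careful person would: the job done as asked, in the order asked, and still so for the second after the job is handed in, while the arm keeps its last pose, push and grip.
It also fails if it takes over 51 s, if anything falls off the work surface, if the arm or the gripper's body presses on something with over 40 N, if the wrist force passes 120 N, or if a joint passes its speed limit or range.

## Robot

A 6-joint arm with a two-finger parallel gripper is mounted at the origin on the work surface. World frame = base frame: x ahead of the robot, y to its left, z up, the work surface at z = 0. Lengths are in m, angles in rad, forces in N, time in s.
With the tool pointing down it reaches from about 0.375 to 0.9 m from the base axis. Payload 3.1 kg.
Tool frame: the origin (TCP) lies at the centre of the arm's flange, where the gripper is bolted on; the fingertips stand 182 mm ahead of it and the grasp point (between the pads) lies 164 mm ahead of it; z points along the fingers, y is the line along which they close (so a half turn about z gives the same grasp; the last joint's range is limited). The gripper opens to 87 mm and grips with 3 to 60 N. Pads are 19 mm wide; open, the fingers measure 117 mm over their backs; the gripper's body (75 mm by 190 mm) begins 51 mm behind the grasp point.
Start: joints at [-1.502, 0.527, 1.433, -0, 1.181, -0.178], TCP at [0.153, -0.606, 0.405] pointing down, gripper open.
Joint ranges: [-3.08, 3.08], [-0.75, 2.2], [0.22, 2.44], [-1.43, 4.57], [0, 2.65], [-2.85, 2.85]. Speed limits (rad/s): [2.79, 2.79, 3.14, 3.14, 3.14, 3.14].

## Interface

Orientations are given as a unit quaternion [x, y, z, w].
In Python, from rig import * gives the robot as it stands.
- The arm moves only by the tool move_arm, never from a script. Its argument "commands" is a list that holds one entry, the list of rows, each a list of 6 numbers: the shift along the tool's x, y, z in units of 40 mm (1.0 is 40 mm), then the turn, a rotation vector about the tool's x, y, z in rad. A call has 1 to 12 rows; each row is the pose to reach, as a shift and turn from the pose commanded when the call began, along the tool's axes at that moment; what a row does not reach only later rows make up. A row lasts 1/8 s, in which the tool goes at most 62.5 mm and 10.7 degrees, less where a joint would pass 70% of its speed; a pose out of reach is approached as far as the arm can. A call with a gripper value outside its range is refused whole. "claw" is the closure, from -1 (fully open) to 1 (shut), so that 0 is half open, set as the call begins (left out, the last holds). The fingers move at their own pace and stop on an object; "squeeze" is the grip in N (left out, the last holds). Time passes only in rows, so rows that repeat a pose let the fingers close. It gives the time, the measured TCP pose, the force, the opening and the grip force at its end, in the units of the state.
- get_obs(): the state, without advancing time (a new reading comes with each control period).
- camera(name): name is "scene" or "side" or "wrist"; returns a dict with "pixels" (420x560x3 uint8, blue, green, red), "range_z" (420x560 float32, m along the optical axis (not along the pixel's ray), 0 where there is no reading), "camera_matrix" (3x3 intrinsics, pixels), "extrinsics" (4x4, takes a point from world to camera coordinates). Camera axes: x right, y up, looking along -z (the intrinsics and any distortion apply to the point x, -y, -z); pixel columns grow to the right and rows downward; lengths in m; the calibration is good to about 2 mm. A picture is of the moment at which its call begins.
- hand_in(): hands the job in; it is judged then, once.
The state is a dict: "time": time; "q": joint angles; "joint_velocities": joint speeds; "joint_torque": joint torques, N m; "position": TCP position; "tool_rot": TCP orientation; "ft_force": force on the tool from outside, world axes, zero at the start; "moment": the same for the moment, N m; "grip_width": finger opening in m; "grip_force": force on a finger pad.
Only numpy, scipy, OpenCV 4.12 (cv2) and the standard library are available. Lean on these libraries where they do the work, as an engineer would, in place of code of your own. Each camera call takes 0.05 s, during which the arm holds its last target. There are 200 camera calls.

## Working session

There is one attempt and no reset: what is moved stays moved. The work goes in short steps, Python scripts to look and compute and a tool call to move; the robot and the scene stay as the last step left them, time stands still between calls to the robot, and variables do not carry over. Pictures are saved under pics/ and viewed, at most 10 in all, crops included, and the job is handed in when it is done.

Besides the shell and the picture viewer there is one more tool, called after "Call:" by a JSON object that holds its "api" and its "payload", one argument or row to a line. move_arm: Moves the arm, as the interface text tells. Its arguments: {"type":"object","properties":{"commands":{"type":"array","items":{"type":"array","items":{"type":"array","items":{"type":"number"}}}},"claw":{"type":"number"},"squeeze":{"type":"number"}},"required":["commands"]}

```bash
mkdir -p pics; cat > h.py <<'E'
from rig import *
import numpy as np, cv2
def snap(n):
    c=camera(n); np.savez(f'{n}.npz',**c); return c
def world(c,u=None,v=None):
    K=c['camera_matrix'];E=c['extrinsics'];Z=c['range_z']
    V,U=np.mgrid[:420,:560]
    p=np.stack([(U-K[0,2])*Z/K[0,0],-(V-K[1,2])*Z/K[1,1],-Z],-1)
    w=(p-E[:3,3])@E[:3,:3]
    w[Z==0]=np.nan
    return w
E
python3 - <<'E'
from h import *
a=snap('scene');b=snap('side')
for n,c in(('scene',a),('side',b)):
    cv2.imwrite(f'pics/{n}0.png',cv2.resize(c['pixels'],(784,588)))
    print(n,c['camera_matrix'].tolist(),np.linalg.inv(c['extrinsics']).round(3).tolist(),[k for k in c])
print(get_obs())
E
```

```text
scene [[388.0686455148242, 0.0, 278.31185180725424], [0.0, 388.0686455148242, 209.7762800529973], [0.0, 0.0, 1.0]] [[-0.479, -0.723, 0.498, 0.906], [0.878, -0.386, 0.284, 0.3], [-0.013, 0.574, 0.819, 0.865], [0.0, 0.0, 0.0, 1.0]] ['pixels', 'range_z', 'camera_matrix', 'extrinsics']
side [[407.8468418232802, 0.0, 285.0709037540831], [0.0, 407.8468418232802, 209.53085748537848], [0.0, 0.0, 1.0]] [[-0.905, 0.254, -0.341, 0.107], [-0.425, -0.506, 0.751, 0.785], [0.019, 0.824, 0.566, 0.636], [0.0, 0.0, 0.0, 1.0]] ['pixels', 'range_z', 'camera_matrix', 'extrinsics']
{'time': 0.1, 'q': array([-1.50149670e+00,  5.28396030e-01,  1.43375652e+00,  2.20734842e-05,
        1.18140039e+00, -1.78497874e-01]), 'joint_velocities': array([ 0.00038636, -0.00231759, -0.00239654,  0.00158634, -0.00026243,
        0.00023416]), 'joint_torque': array([-3.55431657e-04, -4.40986562e+01, -1.77150124e+01,  6.35505212e-02,
        5.34171949e-02, -3.53212636e-05]), 'position': array([ 0.15330462, -0.60559798,  0.40386072]), 'tool_rot': array([ 9.92334406e-01,  1.23577776e-01,  6.36797283e-05, -9.78128583e-04]), 'ft_force': array([0.54979618, 0.37726124, 1.26951607]), 'moment': array([0.00583993, 0.02586739, 0.01561625]), 'grip_force': 0.0, 'grip_width': 0.08663338498362784}
```

View pics/scene0.png

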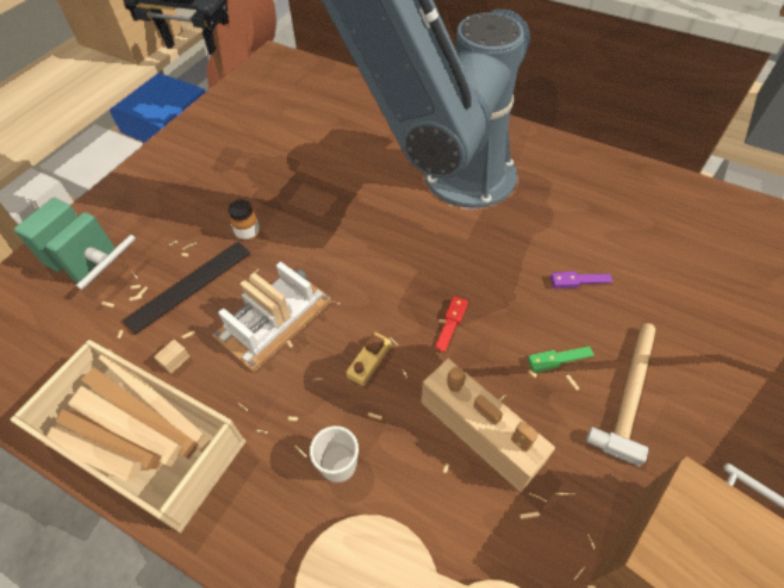

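View pics/side0.png

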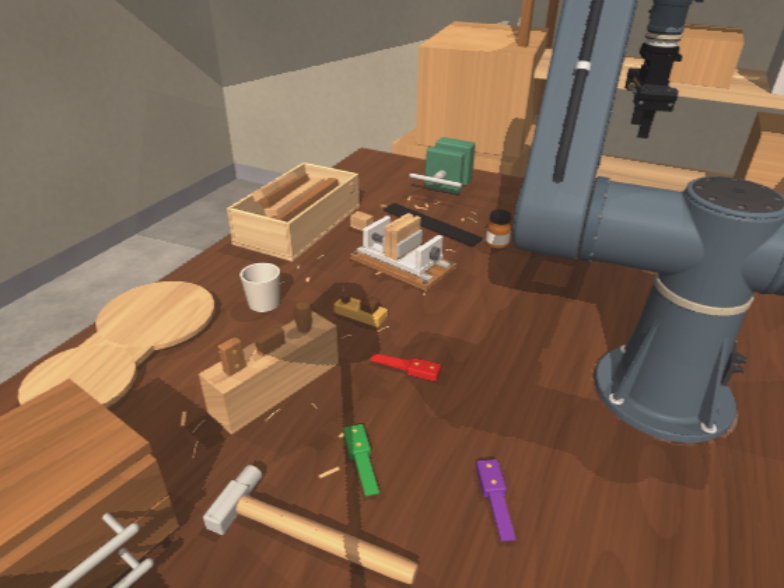

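The blade (flat handle with pins) is in the rack's end slot, at scene (527,435) and side (231,355) in the enlarged views. The scraper is in the middle slot and the gouge at the far end. The press plates are at scene (265,297) and side (403,235).

```bash
python3 - <<'E'
from h import *
P=[];C=[]
D={}
for n in('scene','side'):
    c=dict(np.load(n+'.npz'));D[n]=world(c)
def rect(p):
    (cx,cy),(w,h),a=cv2.minAreaRect((p[:,:2]*1000).astype(np.float32)); return np.round([cx,cy,w,h,a],1)
s=D['scene']
print('rack seed',s[300,350],'blade',s[311,376],s[433*10//14,525*10//14],'press',s[208,186],s[215,194])
for n in D:
    w=D[n].reshape(-1,3); w=w[np.isfinite(w).all(1)]
    # rack region
    rc=np.array({'scene':s[300,350]}['scene'])
    m=np.hypot(w[:,0]-rc[0],w[:,1]-rc[1])<.16
    r=w[m]
    t=r[(r[:,2]>.074)&(r[:,2]<.086)]; print(n,'rack top',len(t),rect(t),np.median(t[:,2]))
    for lo,hi in((.09,.105),(.112,.140),(.128,.140)):
        t=r[(r[:,2]>lo)&(r[:,2]<hi)]
        if len(t)<5: continue
        im=t[:,:2]; lab=np.zeros(len(t),int)
        from scipy.cluster.hierarchy import fclusterdata
        lab=fclusterdata(im,.012,'distance',method='single')
        for k in set(lab):
            q=t[lab==k]
            if len(q)>8: print(' ',lo,len(q),rect(q),'zmax',q[:,2].max().round(4))
    pc=s[208,186]
    m=np.hypot(w[:,0]-pc[0],w[:,1]-pc[1])<.15; r=w[m]
    for lo,hi in((.003,.012),(.014,.025),(.08,.094),(.094,.106)):
        t=r[(r[:,2]>lo)&(r[:,2]<hi)]
        lab=fclusterdata(t[:,:2],.004,'distance',method='single')
        for k in set(lab):
            q=t[lab==k]
            if len(q)>15: print(' press',lo,len(q),rect(q),np.median(q[:,2]).round(4))
for n,(x0,x1,y0,y1) in {'scene':(150,240,180,265),'side':(245,330,145,205)}.items():
    c=np.load(n+'.npz')['pixels'][y0:y1,x0:x1]; cv2.imwrite(f'pics/{n}_pr.png',cv2.resize(c,None,fx=4.5,fy=4.5,interpolation=3))
a=cv2.resize(np.load('scene.npz')['pixels'][180:265,150:240],(540,510),interpolation=3)
cv2.imwrite('pics/pr.png',a)
E
```

```text
rack seed [0.56408834 0.27376757 0.08619916] blade [nan nan nan] [0.57675412 0.32535015 0.12873354] press [ 0.53789436 -0.16929388  0.0934713 ] [ 0.54784422 -0.13703438  0.09828701]
scene rack top 2064 [553.3 263.7 210.6  62.4  73.5] 0.07991794963489265
  0.09 27 [542.2 203.2  12.1  26.1  11.2] zmax 0.1043
  0.09 82 [557.2 263.6  45.6  11.9  76.8] zmax 0.1049
  0.09 43 [578.5 326.1   8.8  30.1   0.6] zmax 0.1047
  0.112 166 [572.4 326.6  28.9  16.6  73.6] zmax 0.1341
  0.112 133 [536.9 203.   22.8  25.8  22.7] zmax 0.1322
  0.128 100 [572.9 326.5  28.9  15.   72. ] zmax 0.1341
  0.128 21 [537.5 200.9  14.4  14.2  87.6] zmax 0.1322
 press 0.003 31 [ 637.2 -141.2   12.9   30.8   13. ] 0.009
 press 0.003 21 [462.9 -95.3   4.2  31.3  78.3] 0.0081
 press 0.003 105 [ 552.3 -114.7    7.4  143.5   77.6] 0.0081
 press 0.014 47 [ 455.6 -110.    22.    20.1   69.8] 0.0183
 press 0.014 44 [ 556.9 -121.6   15.    38.4   79.6] 0.0159
 press 0.014 70 [ 505.3 -111.    14.2   65.6   79.4] 0.0157
 press 0.014 27 [ 593.  -133.2    6.6   29.6   81.8] 0.0181
 press 0.014 20 [ 622.9 -166.5   12.8   22.7  
[... 728 characters left out ...]
112 118 [532.5 202.8  24.8  22.9  72. ] zmax 0.129
  0.128 58 [570.7 325.3  28.   15.3  69.8] zmax 0.1311
 press 0.003 80 [ 485.1 -103.5   10.    82.3   78.3] 0.0087
 press 0.003 49 [ 572.9 -121.     7.9   60.9   77. ] 0.008
 press 0.003 20 [ 617.6 -131.1    7.6   21.5   83. ] 0.008
 press 0.014 39 [ 446.5 -178.9   26.8   22.     7.9] 0.0185
 press 0.014 21 [ 450.4 -115.2   17.8   10.7   52.9] 0.0177
 press 0.014 50 [ 478.  -118.3   48.7   25.    29.6] 0.0203
 press 0.08 23 [ 512.6 -193.    21.1    4.2   73.1] 0.0861
 press 0.08 25 [ 549.3 -131.7   14.2    7.3   25.2] 0.0885
 press 0.08 57 [ 528.9 -147.2   47.7   15.7   79.3] 0.0871
 press 0.094 34 [ 547.8 -143.2   29.1   14.1   75.2] 0.0979
```

View pics/pr.png

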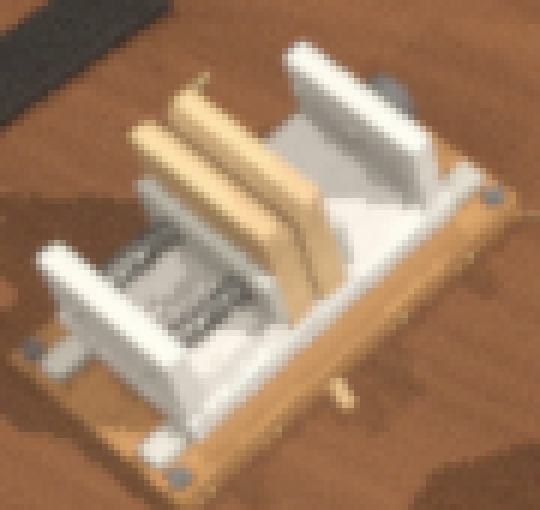

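The press x axis points about -12.5° in world, with the mouth near (0.536, -0.166). The blade grip is near (0.572, 0.326, 0.105) with its x axis at about -16.6°, which agrees with the rack size and slot spacing.

```bash
cat >> h.py <<'E'
from scipy.spatial.transform import Rotation as Ro
def plan(p,yaw,grasp=True):
    "row taking TCP over grasp-point target p (world), tool y at yaw deg, pointing down"
    o=get_obs();R=Ro.from_quat(o['tool_rot']);a=np.radians(yaw)
    y=np.array([np.cos(a),np.sin(a),0]);z=np.array([0,0,-1.]);T=Ro.from_matrix(np.stack([np.cross(y,z),y,z],1))
    t=np.array(p)+[0,0,.164]
    print('row',np.round(R.inv().apply(t-o['position'])/.04,3),np.round((R.inv()*T).as_rotvec(),4),'t',o['time'])
E
python3 -c "
from h import *
plan([.52,-.05,.241],-16.6)"
```

```text
row [ 1.2294e+01 -1.1217e+01 -2.0000e-03] [-0.0016 -0.0013 -1.0333] t 0.1
```

Call:
{"api": "move_arm", "payload": {
  "commands": [
    [[12.3,-11.22,0,0,0,-1.033],[12.3,-11.22,0,0,0,-1.033],[12.3,-11.22,0,0,0,-1.033],[12.3,-11.22,0,0,0,-1.033],[12.3,-11.22,0,0,0,-1.033],[12.3,-11.22,0,0,0,-1.033],[12.3,-11.22,0,0,0,-1.033],[12.3,-11.22,0,0,0,-1.033],[12.3,-11.22,0,0,0,-1.033],[12.3,-11.22,0,0,0,-1.033],[12.3,-11.22,0,0,0,-1.033],[12.3,-11.22,0,0,0,-1.033]]
  ],
  "claw": -1
}}

```text
time: 1.6
position: [0.5211, -0.0477, 0.4044]
tool_rot: [0.8, 0.599, 0.0, -0.0]
ft_force: [0.0, 0.2, 0.4]
grip_width: 0.087
grip_force: 0.0
```

```bash
python3 -c "
from h import *
snap('wrist'); print(get_obs()['position'])
plan([.572,.326,.241],-16.6)"
```

```text
[ 0.52037772 -0.0490101   0.40431195]
row [ 9.357 -1.415 -0.02 ] [-0.001   0.0004  0.0029] t 1.65
```

Call:
{"api": "move_arm", "payload": {
  "commands": [
    [[9.36,-1.42,0,0,0,0],[9.36,-1.42,0,0,0,0],[9.36,-1.42,0,0,0,0],[9.36,-1.42,0,0,0,0],[9.36,-1.42,0,0,0,0],[9.36,-1.42,0,0,0,0],[9.36,-1.42,0,0,0,0],[9.36,-1.42,0,0,0,0],[9.36,-1.42,0,0,0,0],[9.36,-1.42,0,0,0,0]]
  ]
}}

```text
time: 2.9
position: [0.5732, 0.323, 0.4049]
tool_rot: [0.803, 0.597, -0.0, 0.0]
ft_force: [0.4, 0.2, -0.4]
grip_width: 0.0869
grip_force: 0.0
```

```bash
python3 - <<'E'
from h import *
c=snap('wrist'); cv2.imwrite('pics/w1.png',c['pixels'])
o=get_obs();print(o['position'])
w=world(c).reshape(-1,3);w=w[np.isfinite(w).all(1)]
def rect(p):
    (cx,cy),(a,b),g=cv2.minAreaRect((p[:,:2]*1000).astype(np.float32)); return np.round([cx,cy,a,b,g],1)
r=w[np.hypot(w[:,0]-.572,w[:,1]-.326)<.05]
for lo,hi in((.118,.14),(.124,.134)):
    t=r[(r[:,2]>lo)&(r[:,2]<hi)]; print(len(t),rect(t),np.median(t[:,2]))
r=w[np.hypot(w[:,0]-.553,w[:,1]-.263)<.13];t=r[(r[:,2]>.074)&(r[:,2]<.086)]; print('rack',rect(t),np.median(t[:,2]))
E
```

```text
[0.57313311 0.32335465 0.40497819]
624 [573.1 325.2  29.7  16.   73.4] 0.12992061235259147
595 [573.3 325.2  29.6  15.6  73.8] 0.12996747019405067
rack [554.7 261.9 210.9  60.1  73.5] 0.08040128042062575
```

View pics/w1.png

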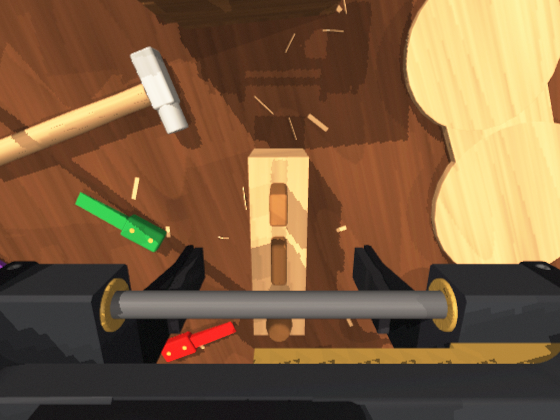

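The wrist view shows the blade handle at (279,203), midway between the fingers and free of obstacles. I refine the grip to (0.573, 0.3255, 0.105) and descend.

```bash
python3 -c "
from h import *
plan([.573,.3255,.105],-16.5)"
```

```text
row [ 0.051 -0.018  3.399] [-0.      0.0002 -0.0041] t 2.95
```

Call:
{"api": "move_arm", "payload": {
  "commands": [
    [[0.05,-0.02,0.8,0,0,-0.004],[0.05,-0.02,1.7,0,0,-0.004],[0.05,-0.02,2.4,0,0,-0.004],[0.05,-0.02,2.9,0,0,-0.004],[0.05,-0.02,3.2,0,0,-0.004],[0.05,-0.02,3.4,0,0,-0.004],[0.05,-0.02,3.4,0,0,-0.004],[0.05,-0.02,3.4,0,0,-0.004]]
  ]
}}

```text
time: 3.95
position: [0.573, 0.3271, 0.2696]
tool_rot: [0.801, 0.599, 0.001, 0.0]
ft_force: [0.2, 0.2, -0.6]
grip_width: 0.0871
grip_force: 0.0
```

Call:
{"api": "move_arm", "payload": {
  "commands": [
    [[0,0,0,0,0,0],[0,0,0,0,0,0],[0,0,0,0,0,0],[0,0,0,0,0,0],[0,0,0,0,0,0],[0,0,0,0,0,0],[0,0,0,0,0,0],[0,0,0,0,0,0],[0,0,0,0,0,0],[0,0,0,0,0,0]]
  ],
  "claw": 1,
  "squeeze": 40
}}

```text
time: 5.2
position: [0.5727, 0.327, 0.2688]
tool_rot: [0.801, 0.599, 0.0, 0.0]
ft_force: [0.3, -0.2, -0.5]
grip_width: 0.016
grip_force: 40.0
```

Call:
{"api": "move_arm", "payload": {
  "commands": [
    [[0,0,-0.3,0,0,0],[0,0,-0.7,0,0,0],[0,0,-1.2,0,0,0],[0,0,-1.7,0,0,0],[0,0,-2.2,0,0,0],[0,0,-2.7,0,0,0],[0,0,-3.2,0,0,0],[0,0,-3.6,0,0,0],[0,0,-3.8,0,0,0],[0,0,-3.8,0,0,0]]
  ]
}}

```text
time: 6.45
position: [0.5726, 0.3271, 0.4215]
tool_rot: [0.801, 0.599, 0.001, 0.0]
ft_force: [0.3, -0.2, -1.3]
grip_width: 0.0159
grip_force: 40.0
```

```bash
python3 -c "
from h import *
plan([.52,-.05,.257],-12.5)"
```

```text
row [-9.415e+00  1.397e+00  7.000e-03] [ 0.0009 -0.0007 -0.0678] t 6.45
```

Call:
{"api": "move_arm", "payload": {
  "commands": [
    [[-9.4,1.4,0,0,0,-0.068],[-9.4,1.4,0,0,0,-0.068],[-9.4,1.4,0,0,0,-0.068],[-9.4,1.4,0,0,0,-0.068],[-9.4,1.4,0,0,0,-0.068],[-9.4,1.4,0,0,0,-0.068],[-9.4,1.4,0,0,0,-0.068],[-9.4,1.4,0,0,0,-0.068],[-9.4,1.4,0,0,0,-0.068],[-9.4,1.4,0,0,0,-0.068]]
  ]
}}

```text
time: 7.7
position: [0.5204, -0.048, 0.4206]
tool_rot: [0.779, 0.627, -0.0, -0.0]
ft_force: [0.2, 1.4, 0.3]
grip_width: 0.0156
grip_force: 40.0
```

```bash
python3 -c "
from h import *
plan([.536,-.166,.206],-12.5)"
```

```text
row [-2.799  1.012  1.264] [-0.0004 -0.0002  0.0026] t 7.7
```

Call:
{"api": "move_arm", "payload": {
  "commands": [
    [[-1.4,0.5,0,0,0,0.002],[-2.4,0.9,0,0,0,0.002],[-2.8,1.01,0,0,0,0.002],[-2.8,1.01,0,0,0,0.002],[-2.8,1.01,0.5,0,0,0.002],[-2.8,1.01,1.0,0,0,0.002],[-2.8,1.01,1.26,0,0,0.002],[-2.8,1.01,1.26,0,0,0.002],[-2.8,1.01,1.26,0,0,0.002]]
  ]
}}

```text
time: 8.82
position: [0.5358, -0.1672, 0.371]
tool_rot: [0.78, 0.625, 0.0, 0.001]
ft_force: [-0.9, -0.4, -0.2]
grip_width: 0.0156
grip_force: 40.0
```

```bash
python3 - <<'E'
from h import *
o=get_obs();print(o['position'],o['ft_force'],Ro.from_quat(o['tool_rot']).as_matrix()[:,1:].round(4).tolist())
ims=[]
for n in('scene','side'):
    c=snap(n);K=c['camera_matrix'];E=c['extrinsics']
    def px(p):
        q=E[:3,:3]@p+E[:3,3]; return K[0,0]*q[0]/-q[2]+K[0,2],K[1,2]+K[1,1]*q[1]/q[2]
    print(n,'tip expected px',px(o['position']-[0,0,.255]),'mouth',px(np.array([.536,-.166,.1])))
    u,v=map(int,px(np.array([.536,-.166,.13])))
    x0,y0=max(u-35,0),max(v-40,0);print('crop origin',x0,y0)
    ims.append(cv2.resize(c['pixels'][y0:y0+80,x0:x0+70],(385,440),interpolation=3))
    w=world(c).reshape(-1,3);w=w[np.isfinite(w).all(1)]
    m=np.hypot(w[:,0]-.536,w[:,1]+.166)<.08;w=w[m]
    d=np.radians(-12.5);X=np.array([np.cos(d),np.sin(d)]);Y=np.array([-X[1],X[0]])
    l=(w[:,:2]-[.536,-.166])@np.stack([X,Y],1)*1000
    for lo,hi in((.097,.103),(.122,.14),(.14,.16),(.165,.18),(.185,.215)):
        s=(w[:,2]>lo)&(w[:,2]<hi)&(abs(l[:,1])<(45 if lo<.11 else 16))&(abs(l[:,0])<30)
        if s.any(): print(lo,s.sum(),'x pct',np.percentile(l[s,0],[2,25,50,75,98]).round(1),'y',np.percentile(l[s,1],[2,50,98]).round(1))
cv2.imwrite('pics/tip.png',np.hstack(ims))
E
```

```text
[ 0.53581984 -0.16717911  0.37104661] [-0.89187186 -0.37591498 -0.2347185 ] [[0.976, 0.0012], [-0.2176, -0.0005], [0.0012, -1.0]]
scene tip expected px (np.float64(185.27535794782756), np.float64(202.2818291756958)) mouth (np.float64(187.00512539330316), np.float64(206.4093445007621))
crop origin 149 159
0.097 209 x pct [-15.6  -8.7   6.4  11.5  15.5] y [-38.6   6.1  40. ]
0.122 19 x pct [-3.  -1.  -0.3 -0.   0.6] y [-9.5  4.   7.6]
0.14 28 x pct [-3.8 -1.5  0.5  0.8  1.7] y [-9.9  2.8  7.5]
0.165 17 x pct [-4.9 -1.8  0.9  1.5  2.3] y [-5.3  6.6  8.1]
0.185 149 x pct [-17.4  -6.7   3.6  12.9  15.8] y [-10.2  10.6  14.3]
side tip expected px (np.float64(287.33547878571784), np.float64(152.43308130647503)) mouth (np.float64(286.98158872724696), np.float64(157.6678266139881))
crop origin 252 108
0.097 98 x pct [-18.3 -12.6  -1.6   8.5  13.9] y [-39.3   1.7  38.6]
0.122 23 x pct [-5.2 -3.9 -2.9 -2.3 -0.7] y [-13.2  -3.2   5.7]
0.14 31 x pct [-6.4 -5.  -4.  -3.5 -2.2] y [-12.3  -1.6   8. ]
0.165 28 x pct [-6.6 -5.6 -4.5 -2.7  2.7] y [-13.7   1.5   6.8]
0.185 143 x pct [-20.6 -18.1  -9.6  -0.   13.7] y [-12.6   8.1  13. ]
```

View pics/tip.png

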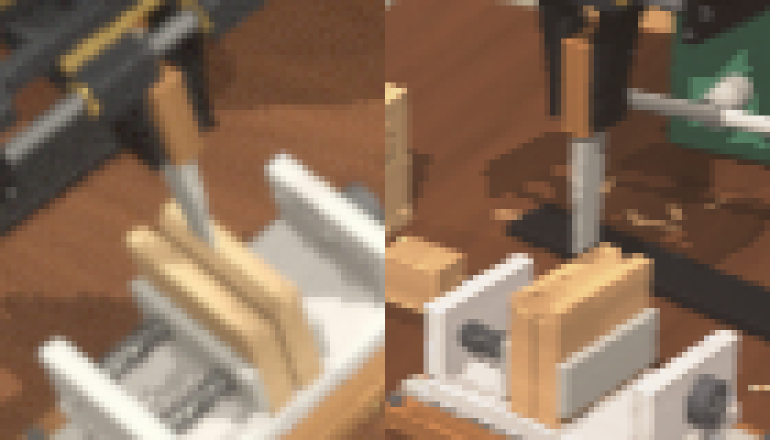

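The blade's tip sits over the mouth within about 1 mm in both views (scene crop about (213,245), side crop about (583,250)). I descend, watching the force.

Call:
{"api": "move_arm", "payload": {
  "commands": [
    [[0,0,0.15,0,0,0],[0,0,0.3,0,0,0],[0,0,0.45,0,0,0],[0,0,0.6,0,0,0],[0,0,0.75,0,0,0],[0,0,0.85,0,0,0],[0,0,0.85,0,0,0],[0,0,0.85,0,0,0]]
  ]
}}

```text
time: 9.93
position: [0.5354, -0.1675, 0.3363]
tool_rot: [0.78, 0.625, -0.0, -0.0]
ft_force: [0.7, 0.1, -0.7]
grip_width: 0.0157
grip_force: 40.0
```

Call:
{"api": "move_arm", "payload": {
  "commands": [
    [[0,0,0.05,0,0,0],[0,0,0.1,0,0,0],[0,0,0.1,0,0,0],[0,0,0.1,0,0,0]]
  ]
}}

```text
time: 10.42
position: [0.5355, -0.1676, 0.3323]
tool_rot: [0.78, 0.625, -0.0, -0.0]
ft_force: [0.8, -0.7, -0.3]
grip_width: 0.0158
grip_force: 40.0
```

Call:
{"api": "move_arm", "payload": {
  "commands": [
    [[0,0,0.03,0,0,0],[0,0,0.06,0,0,0],[0,0,0.09,0,0,0],[0,0,0.1,0,0,0]]
  ]
}}

```text
time: 10.92
position: [0.5356, -0.1676, 0.3283]
tool_rot: [0.78, 0.625, 0.0, 0.0]
ft_force: [0.7, 0.3, -1.3]
grip_width: 0.0158
grip_force: 40.0
```

Call:
{"api": "move_arm", "payload": {
  "commands": [
    [[0,0,0.03,0,0,0],[0,0,0.06,0,0,0],[0,0,0.06,0,0,0]]
  ]
}}

```text
time: 11.3
position: [0.5355, -0.1676, 0.326]
tool_rot: [0.78, 0.625, 0.0, 0.0]
ft_force: [-0.4, -0.5, 0.1]
grip_width: 0.0158
grip_force: 40.0
```

Call:
{"api": "move_arm", "payload": {
  "commands": [
    [[0,0,0.03,0,0,0],[0,0,0.06,0,0,0],[0,0,0.06,0,0,0]]
  ]
}}

```text
time: 11.68
position: [0.5357, -0.1677, 0.3238]
tool_rot: [0.78, 0.625, 0.0, 0.0]
ft_force: [-0.6, 0.5, 4.0]
grip_width: 0.0155
grip_force: 40.0
```

Call:
{"api": "move_arm", "payload": {
  "commands": [
    [[0,0,0.03,0,0,0],[0,0,0.06,0,0,0],[0,0,0.06,0,0,0]]
  ]
}}

```text
time: 12.05
position: [0.5358, -0.1677, 0.3212]
tool_rot: [0.78, 0.625, 0.0, 0.0]
ft_force: [0.5, -0.7, 3.7]
grip_width: 0.016
grip_force: 40.0
```

Call:
{"api": "move_arm", "payload": {
  "commands": [
    [[0,0,0.03,0,0,0],[0,0,0.06,0,0,0],[0,0,0.1,0,0,0],[0,0,0.1,0,0,0]]
  ]
}}

```text
time: 12.55
position: [0.5356, -0.1676, 0.3171]
tool_rot: [0.78, 0.625, -0.0, 0.0]
ft_force: [1.0, -0.3, 3.9]
grip_width: 0.0156
grip_force: 40.0
```

Call:
{"api": "move_arm", "payload": {
  "commands": [
    [[0,0,0.03,0,0,0],[0,0,0.06,0,0,0],[0,0,0.09,0,0,0],[0,0,0.1,0,0,0],[0,0,0.1,0,0,0],[0,0,0.1,0,0,0]]
  ]
}}

```text
time: 13.3
position: [0.5356, -0.1676, 0.3133]
tool_rot: [0.78, 0.625, 0.0, 0.0]
ft_force: [-0.4, 0.0, 4.8]
grip_width: 0.0154
grip_force: 40.0
```

```bash
python3 - <<'E'
from h import *
F=[];ims=[]
for n in('scene','side'):
    c=snap(n);o=get_obs();F.append(o['ft_force'])
    w=world(c);f=w.reshape(-1,3);f=f[np.isfinite(f).all(1)]
    X=np.array([.9763,-.2164]);Y=np.array([.2164,.9763])
    l=(f[:,:2]-o['position'][:2])@np.stack([X,Y],1)*1000
    for lo,hi in((.09,.103),):
        s=(f[:,2]>lo)&(f[:,2]<hi)&(abs(l[:,1])<38)&(abs(l[:,0])<30)
        print(n,'plates x',np.percentile(l[s,0],[2,98]).round(1))
    s=(abs(l[:,1])<16)&(abs(l[:,0])<9)&(f[:,2]>.14)&(f[:,2]<.19);print('handle z above/below',(np.percentile(f[s,2],[1,99])-(o['position'][2]-.164)).round(4))
    K=c['camera_matrix'];E=c['extrinsics'];q=E[:3,:3]@[.536,-.166,.12]+E[:3,3]
    u,v=int(K[0,0]*q[0]/-q[2]+K[0,2]),int(K[1,2]+K[1,1]*q[1]/q[2])
    ims.append(cv2.resize(c['pixels'][v-40:v+40,u-35:u+35],(385,440),interpolation=3))
print(o['position'],np.mean(F,0),o['time'])
cv2.imwrite('pics/end.png',np.hstack(ims))
E
```

```text
scene plates x [-17.2  14.9]
handle z above/below [-0.0091  0.0276]
side plates x [-20.6  12.5]
handle z above/below [-0.0078  0.0311]
[ 0.53562455 -0.16762807  0.31327229] [ 0.11532011 -0.43087978  4.41061554] 13.4
```

View pics/end.png

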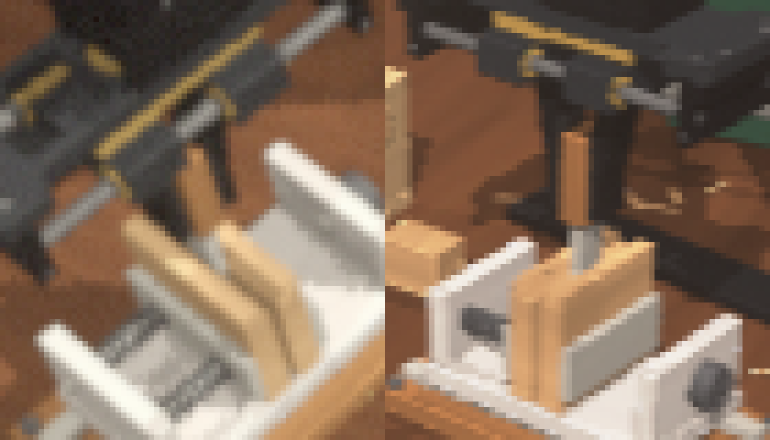

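The blade is seated in the gap, with about 25 mm of steel still showing above the plates (side crop rows 222–268), so it hasn't slipped in the grip. It drags with about 5 N and is about 12 mm past first contact, which puts the sprung plate about 1.2 mm open. I hand in.

```bash
python3 -c "
from rig import *
print(hand_in())"
```

```text
the job is handed in; nothing more can be done
None
```

I slid the blade about 12 mm past first contact with both plates, which should open the sprung plate about 1.2 mm (estimated from depth, within the 0.3–2.2 mm snug range). It drags with about 5 N, and I handed the job in at 13.4 s with the gripper still holding it; no result was reported back.

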